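# Close the flute case without a bang

## Robot

A 6-joint arm with a two-finger parallel gripper is mounted at the origin on the work surface. World frame = base frame: x ahead of the robot, y to its left, z up, the work surface at z = 0. Lengths are in mm, angles in degrees, forces in N, time in s.
With the tool pointing down it reaches from about 325 to 925 mm from the base axis. Payload 3.1 kg.
Tool frame: the origin (TCP) lies at the very end of the fingers, on their centre line; the grasp point (between the pads) lies 19 mm behind it; z points along the fingers, y is the line along which they close (so a half turn about z gives the same grasp; the last joint's range is limited). The gripper opens to 85 mm and grips with 20 to 120 N. Pads are 22 mm wide; open, the fingers measure 114 mm over their backs; the gripper's body (76 mm by 85 mm) begins 54 mm behind the grasp point. The pads swing forward as they close: fully open they stand 13 mm farther back than shut.
Start: joints at [70.749, 12.427, 92.441, -0, 75.132, -6.429], TCP at [138.69, 609.429, 210] pointing down, gripper open.
Joint ranges: [-157.48, 157.48], [-44.54, 120.13], [17.64, 146.25], [-64.5, 244.5], [7.68, 150.69], [-147.95, 147.95]. Speed limits (degrees/s): [159.86, 159.86, 180, 180, 180, 180].

## Interface

Orientations are given as a 3x3 rotation matrix whose columns are the frame's x, y, z axes.
In Python, from plant import * gives the robot as it stands. The module is installed in compiled form; this text tells all that it offers.
- The arm moves only by the shell command python3 -m handwheel 'ROWS' [OPENING] [FORCE]. ROWS is text: rows parted by semicolons, each of 6 numbers parted by spaces: the shift along the tool's x, y, z in cm, then the turn, a rotation vector about the tool's x, y, z in rad. In form: tx ty tz rx ry rz; .... A call has 1 to 12 rows; each row is the pose to reach, as a shift and turn from the pose commanded when the call began, along the tool's axes at that moment; what a row does not reach only later rows make up. A row lasts 1/10 s, in which the tool goes at most 50 mm and 8.59 degrees, less where a joint would pass 70% of its speed; a pose out of reach is approached as far as the arm can. A call with a gripper value outside its range is refused whole. OPENING is the finger opening in cm, from 0 to 8.54, set as the call begins (- or left out, the last holds). The fingers move at their own pace and stop on an object; FORCE is the grip in N (left out, the last holds). Time passes only in rows, so rows that repeat a pose let the fingers close. It gives the time, the measured TCP pose, the force, the opening and the grip force at its end, in the units of the state.
- get_obs(): the state, without advancing time (a new reading comes with each control period).
- capture(name): name is "scene" or "top"; returns (picture, depth): 400x640x3 uint8, red, green, blue; 400x640 float32, mm along the optical axis (not along the pixel's ray), 0 where there is no reading.
- camera_info(name): a dict with "K" (3x3 intrinsics, pixels), "R" (3x3) and "t" (3): a world point X has camera coordinates R X + t. Camera axes: x right, y down, z forward; pixel columns grow to the right and rows downward; lengths in mm; the calibration is good to about 2 mm. A picture is of the moment at which its call begins. camera_info takes no time and is no camera call.
- job_done(): hands the job in; it is judged then, once.
The state is a dict: "time": time; "joints": joint angles; "qd": joint speeds; "tau": joint torques, N m; "position": TCP position; "tool_rot": TCP orientation; "ft_force": force on the tool from outside, world axes, zero at the start; "torque": the same for the moment, N m; "finger_gap": finger opening in mm; "grasp_force": force on a finger pad.
Only numpy, scipy, OpenCV 4.12 (cv2) and the standard library are available. Lean on these libraries where they do the work, as an engineer would, in place of code of your own. Each camera call takes 0.05 s, during which the arm holds its last target. There are 200 camera calls.

## Task

Close the bamboo flute case: push its open lid over past upright, catch the falling lid on a finger well before it is down, and lower it slowly on that finger all the way until it lies flat on the rim, with no drop and no bang. Only touch the lid, never squeeze it, leave the other things on the bench where they are, and finish with the hand clear.

Things in the scene. Friction and masses are not known exactly. Their poses are not given: they have to be found in the camera images.
- case: the fixed dark wooden flute case, 160 mm deep (its x), 240 mm wide (its y), 90 mm high, walls 10 mm, three bamboo flutes inside. Origin: centre of its underside, on the table. Its +x points horizontally from its front wall (on the robot's left, +y) to its hinged rim (on the robot's right, -y), give or take 20 degrees; +z up.
- lid (a joint): hinge angle of the case's wooden lid, rad: 0 = shut flat on the rim, pi/2 = upright, stop at 1.75. It starts open, leaning back a little past upright (it may settle back to the stop). A damped, slightly stiff hinge: within about 0.13 to 0.19 rad of upright it stays where it is left; tipped further over the case it falls shut by itself, hardly moving at first, then ever faster, about 2.5 to 5 s in all, and bangs onto the rim at 0.6 to 1 rad/s unless it is caught
- lid_hinge (a point): middle of the hinge axis, 80 mm along the case's +x from its centre and 90 mm above the table; the axis runs along the case's y. Lid: a board 185 mm (from the axis) x 240 x 12 mm, 0.5 to 0.8 kg; shut, it overhangs the case's front wall by 25 mm: room for a finger beneath. About 3 to 4 N upward at the free edge carries it when nearly level.
- lid_edge (a point): middle of the lid's free edge, on its underside face, 185 mm from the hinge axis. The lid's 12 mm lie on the outer side of this point (above when shut, on the far side when upright). In the lid's frame (axes as the case's when shut) it lies along -x from the hinge.
- glue: loose glue bottle, 52 mm across, 120 mm high, beside the case; origin centre of underside
- mug: loose mug, 76 mm across, 85 mm high; origin centre of underside
- offcut: loose short bamboo offcut standing on end off the nearer corner of the front wall, 42 mm across, 85 mm high; origin centre of underside
- offcut_tall: loose taller bamboo offcut standing on end off the farther corner of the front wall, 38 mm across, 130 mm high; origin centre of underside
- spool: loose wooden spool standing on the hinge side of the case, 48 mm across, 40 mm high; origin centre of underside
- mallet: loose hammer lying on the table, handle to its -x; origin centre of underside
- strip: loose bamboo strip lying flat in front of the case, 20 x 120 x 10 mm; origin centre of underside

How it is judged:
By the outcome, as a careful person would: the job done as asked, in the order asked, and still so for the second after the job is handed in, with the robot touching nothing.
It also fails if it takes over 45 s, if anything falls off the work surface, if the arm or the gripper's body presses on something with over 40 N, if the wrist force passes 120 N, or if a joint passes its speed limit or range.

## Working session

There is one attempt and no reset: what is moved stays moved. The work goes in short steps, Python scripts to look and compute and a shell command to move; the robot and the scene stay as the last step left them, time stands still between calls to the robot, and variables do not carry over. Pictures are saved under pics/ and viewed, at most 10 in all, crops included, and the job is handed in when it is done.

```bash
mkdir -p pics; python3 - <<'E'
from plant import *
import cv2,numpy as np
for n in("scene","top"):
    p,d=capture(n);cv2.imwrite(f"pics/{n}0.png",p[:,:,::-1]);np.save(f"pics/{n}0.npy",d)
    c=camera_info(n);print(n,np.round(c["K"],1).tolist(),np.round(c["R"],4).tolist(),np.round(c["t"],1))
o=get_obs();print(o["time"],o["position"],np.round(o["tool_rot"],3).tolist(),o["finger_gap"])
E
```

```text
scene [[472.6, 0.0, 319.9], [0.0, 472.6, 205.3], [0.0, 0.0, 1.0]] [[0.1031, 0.9945, -0.0167], [0.7917, -0.0922, -0.6039], [-0.6021, 0.0491, -0.7969]] [ -51.6 -402.  1850.9]
top [[431.3, 0.0, 312.8], [0.0, 431.3, 197.6], [0.0, 0.0, 1.0]] [[0.0155, -0.9999, -0.0068], [-0.9853, -0.0141, -0.1705], [0.1704, 0.0094, -0.9853]] [  15.6  571.8 1346.8]
0.1 [138.42020256 608.67877473 208.81143875] [[-0.975, 0.222, -0.001], [0.222, 0.975, -0.002], [0.0, -0.002, -1.0]] 85.40589221179792
```

View pics/scene0.png

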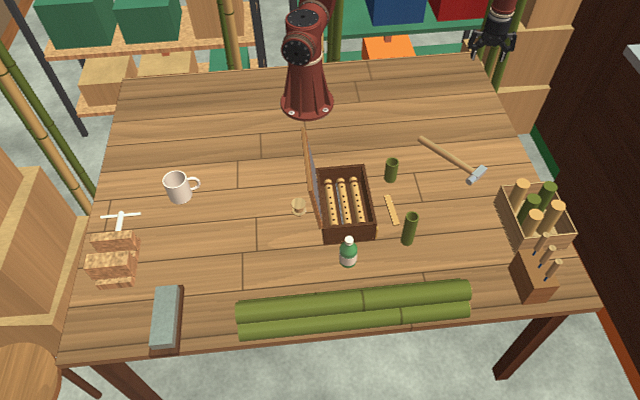

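View pics/top0.png

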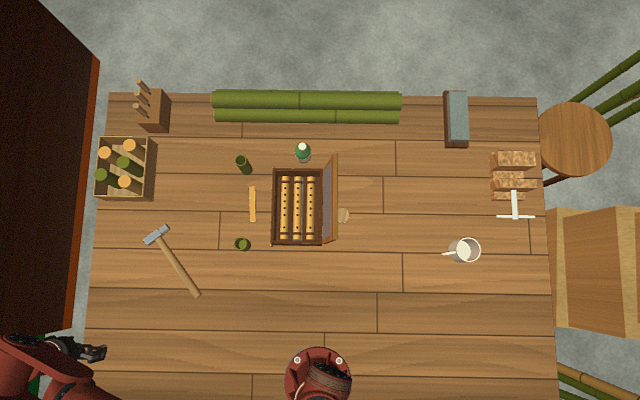

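```bash
python3 - <<'E'
import cv2
p=cv2.imread("pics/top0.png")[130:265,220:370];cv2.imwrite("pics/tc.png",cv2.resize(p,None,fx=4.4,fy=4.4,interpolation=cv2.INTER_CUBIC))
p=cv2.imread("pics/scene0.png")[120:275,280:440];cv2.imwrite("pics/sc.png",cv2.resize(p,None,fx=3.8,fy=3.8,interpolation=cv2.INTER_CUBIC))
E
```

```text
(no output)
```

View pics/tc.png

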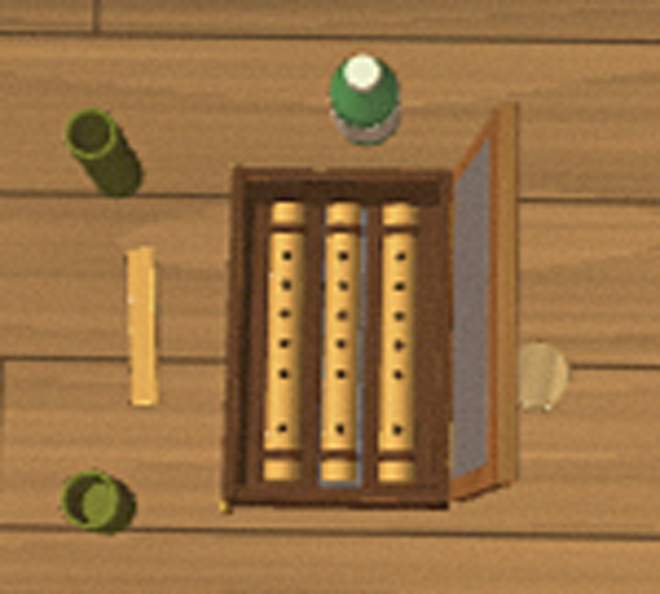

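View pics/sc.png

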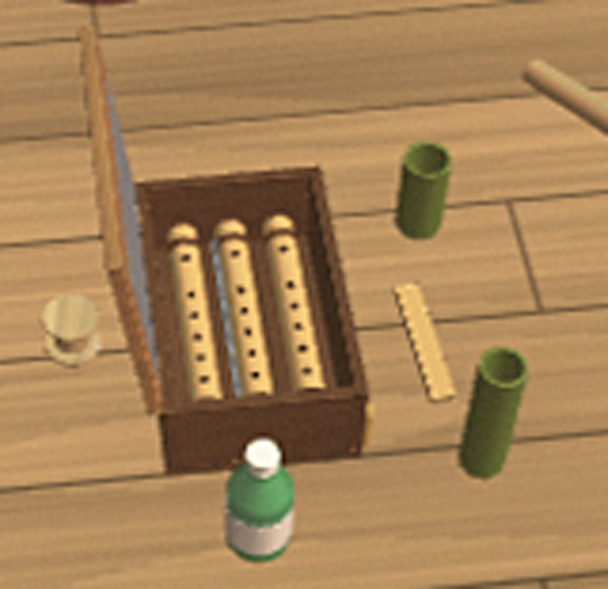

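```bash
cat > h.py <<'E'
from plant import *
import numpy as np
def ray(n,u,v,z):
    c=camera_info(n);K,R,t=map(np.asarray,(c["K"],c["R"],c["t"]))
    o=-R.T@t;d=R.T@np.linalg.solve(K,[u,v,1]);return o+d*(z-o[2])/d[2]
def dep(n,u,v,D):
    c=camera_info(n);K,R,t=map(np.asarray,(c["K"],c["R"],c["t"]))
    return R.T@(np.linalg.solve(K,[u,v,1])*D[int(round(v)),int(round(u))]-t)
E
python3 - <<'E'
from h import *
D=np.load("pics/top0.npy");np.set_printoptions(precision=1,suppress=True)
f=lambda a,b:(220+a/4.4-.4,130+b/4.4-.4)
for nm,a,b,z in[("FF",235,168,90),("FN",226,503,90),("HF",452,170,90),("HN",450,507,90),("tall",92,132,130),("short",96,500,85),("glue",362,72,120),("spool",543,370,40),("strip",143,326,10)]:
    print(nm,ray("top",*f(a,b),z))
P=np.array([dep("top",*f(a,b),D) for a in(465,472,480,486) for b in range(200,460,20)])
c=P.mean(0);u,s,v=np.linalg.svd(P-c);print("lid plane",c,v[2],s)
for b in(150,300,450): print([dep("top",*f(a,b),D) for a in(503,508,513)])
E
```

```text
FF [659.  151.7  90. ]
FN [417.7 150.5  90. ]
HF [659.6  -5.1  90. ]
HN [417.3  -6.6  90. ]
tall [673.8 249.  130. ]
short [418.7 242.7  85. ]
glue [723.1  60.2 120. ]
spool [521.8 -74.4  40. ]
strip [554.9 225.9  10. ]
lid plane [533.  -20.4 198.8] [ 0.  -1.  -0.1] [366.2 222.6   6. ]
[array([628.1, -34.6, 273.4]), array([627.9, -37.7, 274.2]), array([629.3, -41. , 269. ])]
[array([534.2, -35.5, 267.4]), array([533.7, -38.5, 270.4]), array([534.7, -41.8, 265.1])]
[array([441. , -36. , 270.7]), array([441.1, -39.1, 269.6]), array([441. , -42.1, 271.5])]
```

```bash
cat >> h.py <<'E'
from scipy.spatial.transform import Rotation as Ro
import sys
def Rt(phi): # phi deg: 0 = down, 90 = pointing world -y; tool y ~ +y / down
    return np.column_stack([[-1,0,0],[0,1,0],[0,0,-1]])@Ro.from_rotvec([np.radians(phi),0,0]).as_matrix()
def rows(phi,*ps):
    o=get_obs();R=np.array(o["tool_rot"]);
    for p in ps:
        print(np.round(R.T@(np.array(p)-o["position"])/10,2),np.round(Ro.from_matrix(R.T@Rt(phi)).as_rotvec(),3))
E
python3 -c "
from h import *
rows(90,[538,230,200])
rows(45,[538,300,250])"
```

```text
[-47.37 -28.05   0.93] [ 1.562 -0.176 -0.175]
[-45.81 -21.24  -4.09] [ 0.78  -0.088 -0.212]
```

```bash
python3 -m handwheel '-47.4 -28 0.9 1.562 -0.176 -0.175;-47.4 -28 0.9 1.562 -0.176 -0.175;-47.4 -28 0.9 1.562 -0.176 -0.175;-47.4 -28 0.9 1.562 -0.176 -0.175;-47.4 -28 0.9 1.562 -0.176 -0.175;-47.4 -28 0.9 1.562 -0.176 -0.175;-47.4 -28 0.9 1.562 -0.176 -0.175;-47.4 -28 0.9 1.562 -0.176 -0.175;-47.4 -28 0.9 1.562 -0.176 -0.175;-47.4 -28 0.9 1.562 -0.176 -0.175;-47.4 -28 0.9 1.562 -0.176 -0.175;-47.4 -28 0.9 1.562 -0.176 -0.175' 8.54
python3 -c "
from h import *
o=get_obs();print(np.round(o['tool_rot'],3),o['joints'],o['time'])
rows(90,[538,230,200])"
```

```text
time: 1.3
position: [540.2, 225.3, 195.7]
tool_rot: [[-1.0, -0.007, -0.005], [0.005, -0.005, -1.0], [0.007, -1.0, 0.005]]
ft_force: [-1.0, 1.4, 0.6]
finger_gap: 85.5
grasp_force: 0.0
[[-1.    -0.007 -0.005]
 [ 0.005 -0.005 -1.   ]
 [ 0.007 -1.     0.005]] [ 40.28698835  51.88827569  74.56241545 -63.24232955 121.74335643
 -46.32537256] 1.3
[ 0.22 -0.43 -0.46] [-0.005 -0.005  0.007]
```

```bash
python3 -c "
from h import *
rows(75,[538,148,122])"
```

```text
[0.12 7.41 7.7 ] [-0.266 -0.006  0.007]
```

```bash
python3 -m handwheel '0.1 7.4 7.7 -0.266 0 0;0.1 7.4 7.7 -0.266 0 0;0.1 7.4 7.7 -0.266 0 0;0.1 7.4 7.7 -0.266 0 0'
python3 - <<'E'
from h import *
import cv2
print(get_obs()['joints'])
p,d=capture("top");p2,d=capture("scene")
a=cv2.resize(p[120:270,200:400],None,fx=3,fy=3);b=cv2.resize(p2[90:290,260:460],None,fx=2.25,fy=2.25)[:450]
cv2.imwrite("pics/c1.png",cv2.resize(np.hstack([a,b])[:,:,::-1],(780,334)))
rows(0,[538,20,330],[538,-40,330]) 
E
```

```text
time: 1.7
position: [536.9, 153.2, 126.7]
tool_rot: [[-1.0, -0.001, -0.002], [0.002, 0.263, -0.965], [0.001, -0.965, -0.263]]
ft_force: [0.1, 0.6, -0.3]
finger_gap: 85.2
grasp_force: 0.0
[ 35.37508155  44.80395885  85.05714768 -54.47257506 105.16546493
 -40.41318838]
[-2.000e-02 -2.311e+01  7.710e+00] [-1.304e+00  2.000e-03 -1.000e-03]
[-2.000e-02 -2.470e+01  1.349e+01] [-1.304e+00  2.000e-03 -1.000e-03]
```

View pics/c1.png

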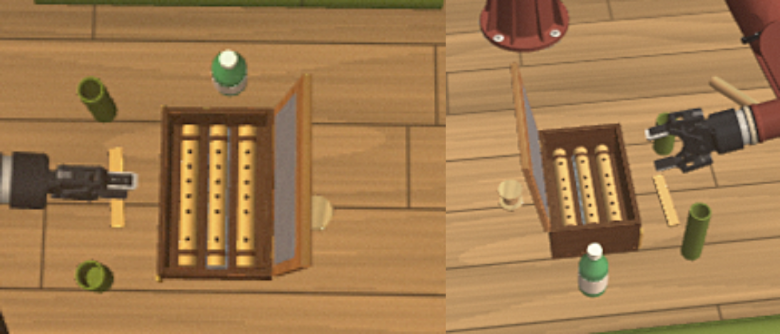

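```bash
python3 -c "
from h import *
rows(0,[538,50,340],[538,-40,335])"
```

```text
[ -0.03 -23.29   4.55] [-1.304e+00  2.000e-03 -1.000e-03]
[-2.000e-02 -2.518e+01  1.336e+01] [-1.304e+00  2.000e-03 -1.000e-03]
```

```bash
python3 -m handwheel '0 -23.3 4.5 -1.304 0 0;0 -23.3 4.5 -1.304 0 0;0 -23.3 4.5 -1.304 0 0;0 -23.3 4.5 -1.304 0 0;0 -23.3 4.5 -1.304 0 0;0 -23.3 4.5 -1.304 0 0;0 -25.2 13.4 -1.304 0 0;0 -25.2 13.4 -1.304 0 0;0 -25.2 13.4 -1.304 0 0;0 -25.2 13.4 -1.304 0 0;0 -25.2 13.4 -1.304 0 0'
python3 - <<'E'
from h import *
import cv2
print(get_obs()['joints'])
p2,d=capture("scene")
cv2.imwrite("pics/c2.png",cv2.resize(p2[70:270,240:440],None,fx=3,fy=3)[:,:,::-1])
rows(0,[538,-40,232]) 
E
```

```text
time: 2.9
position: [537.9, -41.3, 335.3]
tool_rot: [[-1.0, -0.0, 0.001], [-0.0, 1.0, -0.0], [-0.001, -0.0, -1.0]]
ft_force: [0.1, 0.6, 0.3]
finger_gap: 85.5
grasp_force: 0.0
[-1.18373657e+01 -2.47756008e+00  9.51584361e+01 -9.83377118e-03
  8.72491280e+01 -1.01837821e+02]
[-1.000e-02  2.000e-02  1.029e+01] [-0.     0.001  0.002]
```

View pics/c2.png

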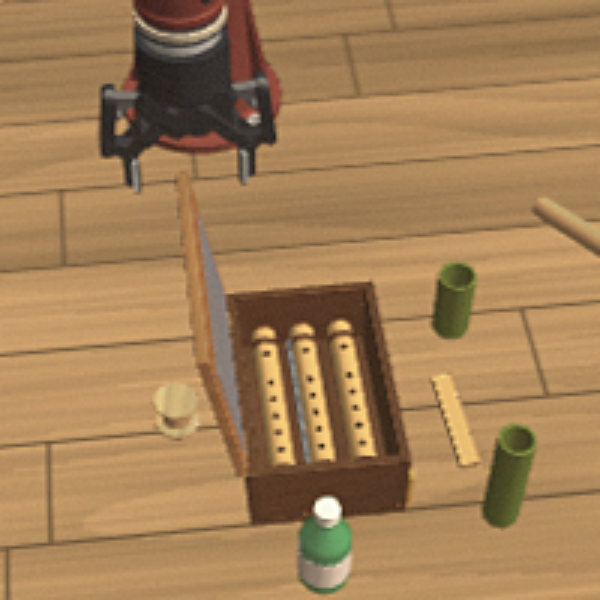

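```bash
python3 -m handwheel '0 0 3 0 0 0;0 0 6 0 0 0;0 0 9 0 0 0;0 0 10.3 0 0 0;0 0 10.3 0 0 0'
cat >> h.py <<'E'
H=np.array([-7.,90.])
def pose(phi,r,s,x=538,A=None):
    """TCP when a finger's tip (s=+1 inner, -1 outer face) lies at r along a lid at tilt phi deg past upright; A: tool phi"""
    A=phi if A is None else A
    th=np.radians(90-phi);u=np.array([np.cos(th),np.sin(th)]);n=np.array([u[1],-u[0]])
    ta=np.radians(90-A);ua=np.array([np.cos(ta),np.sin(ta)]);na=np.array([ua[1],-ua[0]])
    p=H+r*u-(12*n if s<0 else 0)-13*ua-s*42.7*na
    return np.array([x,*p]),A
def seq(*l):
    o=get_obs();R=np.array(o["tool_rot"])
    print(";".join("0 "+" ".join("%.1f"%v for v in (R.T@(p-o["position"])/10)[1:])+" %.2f 0 0"%Ro.from_matrix(R.T@Rt(A)).as_rotvec()[0] for p,A in l))
E
python3 -c "
from h import *
seq(*[pose(f,160,-1) for f in (-5,-2,1,4,7,10,13,16,18)])"
```

```text
time: 3.45
position: [536.0, -39.0, 228.8]
tool_rot: [[-1.0, -0.004, -0.005], [-0.004, 1.0, 0.001], [0.005, 0.001, -1.0]]
ft_force: [0.7, -0.3, 0.4]
finger_gap: 85.5
grasp_force: 0.0
0 5.0 -1.0 -0.09 0 0;0 5.8 -0.9 -0.03 0 0;0 6.5 -0.8 0.02 0 0;0 7.3 -0.6 0.07 0 0;0 8.0 -0.3 0.12 0 0;0 8.8 -0.1 0.18 0 0;0 9.5 0.3 0.23 0 0;0 10.2 0.6 0.28 0 0;0 10.7 0.9 0.32 0 0
```

```bash
python3 -m handwheel '0 1.5 -0.5 -0.05 0 0;0 3 -1 -0.09 0 0;0 3.6 -1 -0.09 0 0;0 4.1 -1 -0.09 0 0;0 4.6 -1 -0.09 0 0;0 5 -1 -0.09 0 0;0 5.4 -0.9 -0.06 0 0;0 5.8 -0.9 -0.03 0 0;0 6.2 -0.8 0 0 0;0 6.5 -0.8 0.02 0 0;0 6.9 -0.7 0.05 0 0;0 7.3 -0.6 0.07 0 0'
python3 -c "
from h import *
seq(*[pose(f,160,-1) for f in (4,7,10,13,15,17,19)])"
```

```text
time: 4.65
position: [537.6, 31.9, 237.4]
tool_rot: [[-1.0, 0.0, 0.001], [0.0, 0.998, -0.07], [-0.001, -0.07, -0.998]]
ft_force: [0.6, 1.1, 0.2]
finger_gap: 85.4
grasp_force: 0.0
0 0.2 0.3 -0.00 0 0;0 1.0 0.5 0.05 0 0;0 1.7 0.7 0.10 0 0;0 2.5 0.9 0.16 0 0;0 3.0 1.1 0.19 0 0;0 3.4 1.3 0.23 0 0;0 3.9 1.6 0.26 0 0
```

```bash
cat >> h.py <<'E'
def lid():
    c=camera_info("top");K,R,t=map(np.asarray,(c["K"],c["R"],c["t"]))
    _,d=capture("top");v,u=np.nonzero(d);P=(np.linalg.inv(K)@np.vstack([u,v,np.ones_like(u)])*d[v,u]-t[:,None]).T@R
    P=P[(P[:,0]>430)&(P[:,0]<485)&(P[:,1]>-60)&(P[:,1]<190)]
    for x in(435,450,465): 
        q=P[(abs(P[:,0]-x)<5)&(P[:,2]>108)]; i=np.argmax(np.hypot(q[:,1]+7,q[:,2]-90)); print(x,np.round(q[i]),"tilt",np.round(np.degrees(np.arctan2(q[i,1]+7,q[i,2]-90)),1),end="; ")
    print(get_obs()["time"])
E
python3 -c "
from h import *
lid()"
```

```text
435 [440. 113. 624.] tilt 12.7; 450 [446. 114. 622.] tilt 12.8; 465 [461. 113. 618.] tilt 12.8; 4.7
```

```bash
sed -i 's/(P\[:,1\]<190)\]/(P[:,1]<190)\&(np.hypot(P[:,1]+7,P[:,2]-90)<197)]/' h.py; python3 -c "
from h import *
lid()"
```

```text
435 [438. -44. 272.] tilt -11.6; 450 [446. -41. 276.] tilt -10.5; 465 [462. -47. 274.] tilt -12.2; 4.75
```

```bash
python3 - <<'E'
from h import *
import cv2
p2,d=capture("scene")
p,d=capture("top")
cv2.imwrite("pics/c3.png",np.hstack([cv2.resize(p2[70:270,260:400],None,fx=2.8,fy=2.8),cv2.resize(p[120:270,250:355],None,fx=560/150,fy=560/150)])[:,:,::-1])
E
```

```text
(no output)
```

View pics/c3.png

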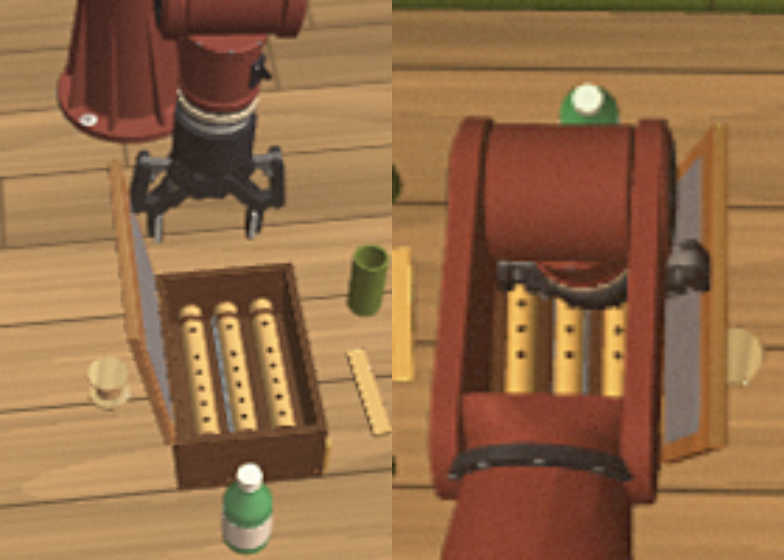

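```bash
python3 - <<'E'
from h import *
_,d=capture("scene")
np.set_printoptions(precision=0,suppress=True)
for (a,b) in [(157,236),(157,228),(157,215),(250,232),(250,222),(118,170),(125,230),(150,330),(150,400)]:
    print((a,b),dep("scene",260+a/2.8-.3,70+b/2.8-.3,d))
o=get_obs();print(o["position"],o["time"])
c=camera_info("scene");X=np.array([538,-10,250]);q=c["K"]@(c["R"]@X+c["t"]);print(q/q[2])
E
```

```text
(157, 236) [551. -12. 290.]
(157, 228) [547. -11. 297.]
(157, 215) [554. -11. 322.]
(250, 232) [548.  80. 281.]
(250, 222) [547.  80. 294.]
(118, 170) [434. -41. 270.]
(125, 230) [524. -41. 274.]
(150, 330) [589. -25. 194.]
(150, 400) [661. -32. 172.]
[538.  31. 238.] 4.9
[316. 160.   1.]
```

```bash
sed -i 's/-13\*ua/-B*ua/; s/^H=/B=35\nH=/' h.py; python3 -c "
from h import *
rows(0,[538,31,285],[538,-42,285],[538,-42,219])"
```

```text
[-0.04 -0.37 -4.74] [-0.069  0.001 -0.   ]
[-0.04 -7.65 -4.23] [-0.069  0.001 -0.   ]
[-0.04 -7.2   2.35] [-0.069  0.001 -0.   ]
```

```bash
python3 -m handwheel '0 -0.4 -4.7 -0.069 0 0;0 -0.4 -4.7 -0.069 0 0;0 -4 -4.5 -0.069 0 0;0 -7.6 -4.3 -0.069 0 0;0 -7.6 -4.3 -0.069 0 0;0 -7.5 -2 -0.069 0 0;0 -7.3 0 -0.069 0 0;0 -7.2 1.5 -0.069 0 0;0 -7.2 2.4 -0.069 0 0;0 -7.2 2.4 -0.069 0 0'
python3 - <<'E'
from h import *
import cv2
p,d=capture("scene")
cv2.imwrite("pics/c4.png",cv2.resize(p[110:210,270:380],None,fx=5.4,fy=5.4,interpolation=2)[:,:,::-1])
lid()
print("push");seq(*[pose(f,167,-1) for f in (-8,-5,-2,1,4,7,10,13,16)])
E
```

```text
time: 5.9
position: [536.7, -41.6, 216.9]
tool_rot: [[-1.0, 0.0, -0.002], [0.0, 1.0, 0.0], [0.002, 0.0, -1.0]]
ft_force: [1.0, 0.0, -0.5]
finger_gap: 85.5
grasp_force: 0.0Traceback (most recent call last):
  File "<stdin>", line 5, in <module>
  File "h.py", line 34, in lid
    q=P[(abs(P[:,0]-x)<5)&(P[:,2]>108)]; i=np.argmax(np.hypot(q[:,1]+7,q[:,2]-90)); print(x,np.round(q[i]),"tilt",np.round(np.degrees(np.arctan2(q[i,1]+7,q[i,2]-90)),1),end="; ")
                                           ~~~~~~~~~^^^^^^^^^^^^^^^^^^^^^^^^^^^^^^
    return _wrapfunc(a, 'argmax', axis=axis, out=out, **kwds)
    return bound(*args, **kwds)
ValueError: attempt to get argmax of an empty sequence
```

View pics/c4.png

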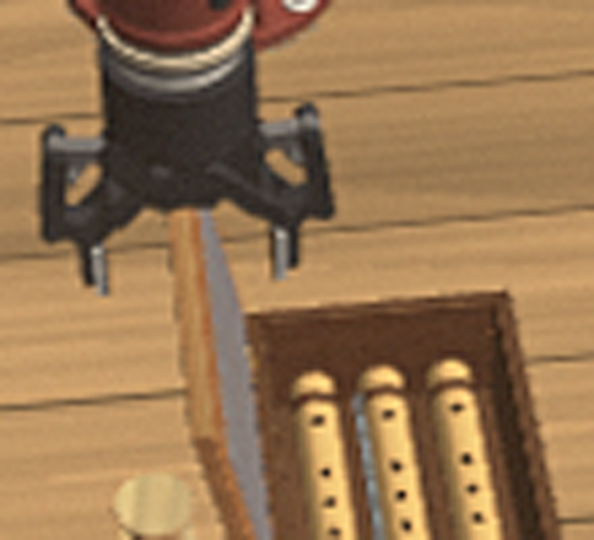

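```bash
sed -i 's/camera_info("top");K,R,t=map(np.asarray,(c\["K"\],c\["R"\],c\["t"\]))\n    _,d=cap/X/; s/P\[:,0\]>430)&(P\[:,0\]<485)/P[:,0]>600)\&(P[:,0]<660)/; s/(435,450,465)/(615,630,645)/' h.py
python3 - <<'E'
s=open('h.py').read();i=s.index("def lid")
open('h.py','w').write(s[:i]+s[i:].replace('"top"','"scene"'))
E
python3 -c "
from h import *
lid()
seq(*[pose(f,167,-1) for f in (-8,-5,-2,1,4,7,10,13,16)])"
```

```text
615 [616. -50. 274.] tilt -13.1; 630 [632. -49. 273.] tilt -12.9; 645 [643. -44. 277.] tilt -11.2; 6.05
0 4.7 -0.5 -0.14 0 0;0 5.4 -0.5 -0.09 0 0;0 6.1 -0.3 -0.04 0 0;0 6.8 -0.2 0.02 0 0;0 7.5 0.0 0.07 0 0;0 8.2 0.2 0.12 0 0;0 8.8 0.5 0.17 0 0;0 9.5 0.8 0.23 0 0;0 10.1 1.1 0.28 0 0
```

```bash
python3 -m handwheel '0 1.5 0 -0.05 0 0;0 3 0 -0.1 0 0;0 3.6 0 -0.12 0 0;0 4.1 0 -0.14 0 0;0 4.5 0 -0.14 0 0;0 4.8 0 -0.13 0 0;0 5.2 0 -0.1 0 0;0 5.5 0 -0.08 0 0;0 5.8 0.1 -0.06 0 0;0 6.1 0.1 -0.04 0 0;0 6.5 0.2 -0.01 0 0;0 6.8 0.2 0.02 0 0'
python3 -c "
from h import *
lid()
seq(*[pose(f,163,-1) for f in (1,4,7,10,13,16)])"
```

```text
time: 7.25
position: [537.3, 26.5, 216.2]
tool_rot: [[-1.0, 0.0, -0.0], [0.0, 1.0, -0.022], [0.0, -0.022, -1.0]]
ft_force: [-0.3, -2.1, -0.7]
finger_gap: 85.4
grasp_force: 0.8
615 [613. -12. 279.] tilt -1.5; 630 [627. -14. 279.] tilt -2.0; 645 [642.  -7. 279.] tilt -0.0; 7.3
0 -0.2 -0.1 -0.00 0 0;0 0.5 0.0 0.05 0 0;0 1.1 0.3 0.10 0 0;0 1.8 0.5 0.15 0 0;0 2.4 0.8 0.21 0 0;0 3.0 1.1 0.26 0 0
```

```bash
python3 -m handwheel '0 0.2 0 0.02 0 0;0 0.4 0 0.04 0 0;0 0.6 0.1 0.06 0 0;0 0.8 0.1 0.07 0 0;0 1 0.2 0.09 0 0;0 1.2 0.3 0.11 0 0;0 1.4 0.3 0.12 0 0;0 1.6 0.4 0.14 0 0;0 1.8 0.5 0.15 0 0;0 2 0.6 0.17 0 0;0 2.2 0.7 0.19 0 0;0 2.4 0.8 0.21 0 0'
python3 -c "
from h import *
lid()
seq(*[pose(f,163,-1) for f in (13,16,19)])
seq(*[pose(f,165,1) for f in (13,20,30,40)])"
```

```text
time: 8.5
position: [537.8, 50.1, 208.1]
tool_rot: [[-1.0, 0.0, 0.001], [0.0, 0.973, -0.23], [-0.001, -0.23, -0.973]]
ft_force: [-0.1, -0.7, -0.5]
finger_gap: 85.4
grasp_force: 0.3
615 [611.  28. 274.] tilt 10.9; 630 [627.  21. 277.] tilt 8.6; 645 [643.  30. 275.] tilt 11.3; 8.55
0 0.1 -0.0 -0.00 0 0;0 0.7 0.1 0.05 0 0;0 1.4 0.3 0.10 0 0
0 -7.3 -0.2 -0.00 0 0;0 -5.7 -0.6 0.12 0 0;0 -3.3 -0.9 0.29 0 0;0 -0.9 -0.8 0.47 0 0
```

```bash
python3 -m handwheel '0 0 0 0 0 0;0 -0.3 0 0 0 0;0 -0.6 0 0 0 0;0 -0.8 0 0 0 0;0 -0.8 0 0 0 0;0 -0.8 0 0 0 0;0 -0.8 0 0 0 0;0 -0.8 0 0 0 0'
python3 -c "
from h import *
lid()"
```

```text
time: 9.35
position: [537.7, 42.1, 209.9]
tool_rot: [[-1.0, 0.0, 0.001], [0.0, 0.974, -0.228], [-0.001, -0.228, -0.974]]
ft_force: [0.3, 0.2, 0.1]
finger_gap: 86.0
grasp_force: 0.0
615 [619.  30. 275.] tilt 11.3; 630 [633.  28. 275.] tilt 10.9; 645 [649.  34. 273.] tilt 12.8; 9.4
```

```bash
python3 -m handwheel '0 0 0 0 0 0;0 0 0 0 0 0;0 0 0 0 0 0;0 0 0 0 0 0;0 0 0 0 0 0;0 0 0 0 0 0;0 0 0 0 0 0;0 0 0 0 0 0'
python3 -c "
from h import *
lid()
seq(*[pose(f,165,1) for f in (20,25,30,35,40)])"
```

```text
time: 10.2
position: [537.7, 42.1, 209.9]
tool_rot: [[-1.0, 0.0, 0.001], [0.0, 0.974, -0.228], [-0.001, -0.228, -0.974]]
ft_force: [-0.1, -0.8, -0.3]
finger_gap: 85.5
grasp_force: 0.0
615 [619.  38. 274.] tilt 13.9; 630 [635.  42. 271.] tilt 15.0; 645 [649.  40. 272.] tilt 14.4; 10.25
0 -4.7 -0.6 0.12 0 0;0 -3.6 -0.8 0.21 0 0;0 -2.4 -0.9 0.29 0 0;0 -1.2 -0.9 0.38 0 0;0 0.0 -0.7 0.47 0 0
```

```bash
python3 -m handwheel '0 -0.3 -0.2 0.08 0 0;0 -0.6 -0.4 0.16 0 0;0 -0.8 -0.6 0.24 0 0;0 -1 -0.7 0.31 0 0;0 -1.2 -0.8 0.38 0 0;0 -1.2 -0.8 0.38 0 0;0 -1.2 -0.8 0.38 0 0;0 -1.2 -0.8 0.38 0 0'
python3 -c "
from h import *
lid()
seq(*[pose(f,165,1) for f in (35,40,45,50)])"
```

```text
time: 11.05
position: [537.9, 32.0, 220.8]
tool_rot: [[-1.0, 0.001, 0.001], [0.001, 0.82, -0.572], [-0.002, -0.572, -0.82]]
ft_force: [-1.3, -0.2, 0.3]
finger_gap: 85.2
grasp_force: 0.0
615 [615.  55. 267.] tilt 19.4; 630 [627.  48. 270.] tilt 17.0; 645 [640.  49. 269.] tilt 17.4; 11.1
0 0.1 -0.0 0.00 0 0;0 1.2 -0.4 0.09 0 0;0 2.4 -0.6 0.18 0 0;0 3.6 -0.7 0.26 0 0
```

```bash
python3 -m handwheel '0 0 0 0 0 0;0 0 0 0 0 0;0 0 0 0 0 0;0 0 0 0 0 0;0 0 0 0 0 0;0 0 0 0 0 0;0 0 0 0 0 0;0 0 0 0 0 0;0 0 0 0 0 0;0 0 0 0 0 0;0 0 0 0 0 0'
python3 -c "
from h import *
lid()"
```

```text
time: 12.2
position: [537.7, 32.6, 220.2]
tool_rot: [[-1.0, 0.0, 0.001], [0.0, 0.82, -0.572], [-0.001, -0.572, -0.82]]
ft_force: [0.7, 2.0, -1.2]
finger_gap: 85.5
grasp_force: 0.6
615 [616.  91. 251.] tilt 31.4; 630 [632.  94. 249.] tilt 32.5; 645 [646.  92. 248.] tilt 32.0; 12.25
```

```bash
python3 -c "
from h import *
seq(*[pose(f,165,1) for f in np.linspace(36,45,12)])"
```

```text
0 0.2 -0.1 0.02 0 0;0 0.4 -0.2 0.03 0 0;0 0.6 -0.2 0.05 0 0;0 0.7 -0.3 0.06 0 0;0 0.9 -0.3 0.08 0 0;0 1.1 -0.4 0.09 0 0;0 1.3 -0.4 0.10 0 0;0 1.5 -0.5 0.12 0 0;0 1.7 -0.5 0.13 0 0;0 1.9 -0.5 0.15 0 0;0 2.1 -0.6 0.16 0 0;0 2.3 -0.6 0.18 0 0
```

```bash
python3 -m handwheel '0 0.2 -0.1 0.02 0 0;0 0.4 -0.2 0.03 0 0;0 0.6 -0.2 0.05 0 0;0 0.7 -0.3 0.06 0 0;0 0.9 -0.3 0.08 0 0;0 1.1 -0.4 0.09 0 0;0 1.3 -0.4 0.1 0 0;0 1.5 -0.5 0.12 0 0;0 1.7 -0.5 0.13 0 0;0 1.9 -0.5 0.15 0 0;0 2.1 -0.6 0.16 0 0;0 2.3 -0.6 0.18 0 0'
python3 -c "
from h import *
lid()
seq(*[pose(f,166,1) for f in np.linspace(46,55,12)])"
```

```text
time: 13.45
position: [537.8, 54.7, 212.3]
tool_rot: [[-1.0, 0.001, 0.001], [0.0, 0.703, -0.711], [-0.001, -0.711, -0.703]]
ft_force: [-0.9, 1.7, -0.7]
finger_gap: 85.4
grasp_force: 0.6
615 [615. 114. 234.] tilt 40.2; 630 [631. 114. 231.] tilt 40.6; 645 [646. 118. 228.] tilt 42.0; 13.5
0 0.1 -0.2 0.01 0 0;0 0.3 -0.3 0.03 0 0;0 0.5 -0.3 0.04 0 0;0 0.7 -0.4 0.05 0 0;0 0.9 -0.4 0.07 0 0;0 1.1 -0.5 0.08 0 0;0 1.3 -0.5 0.10 0 0;0 1.5 -0.5 0.11 0 0;0 1.7 -0.6 0.13 0 0;0 1.9 -0.6 0.14 0 0;0 2.1 -0.6 0.15 0 0;0 2.2 -0.7 0.17 0 0
```

```bash
python3 -m handwheel '0 0.1 -0.1 0.01 0 0;0 0.3 -0.2 0.03 0 0;0 0.5 -0.3 0.04 0 0;0 0.7 -0.3 0.05 0 0;0 0.9 -0.4 0.07 0 0;0 1.1 -0.4 0.08 0 0;0 1.3 -0.5 0.1 0 0;0 1.5 -0.5 0.11 0 0;0 1.7 -0.6 0.13 0 0;0 1.9 -0.6 0.14 0 0;0 2.1 -0.6 0.15 0 0;0 2.2 -0.7 0.17 0 0'
python3 -c "
from h import *
lid()
seq(*[pose(f,168,1) for f in np.linspace(56,65,12)])"
```

```text
time: 14.7
position: [537.7, 75.0, 201.5]
tool_rot: [[-1.0, 0.001, 0.0], [0.0, 0.572, -0.82], [-0.001, -0.82, -0.572]]
ft_force: [-0.4, 0.2, -3.0]
finger_gap: 85.6
grasp_force: 1.0
615 [616. 138. 205.] tilt 51.6; 630 [628. 139. 206.] tilt 51.4; 645 [649. 138. 207.] tilt 51.1; 14.75
0 0.3 -0.3 0.02 0 0;0 0.5 -0.3 0.03 0 0;0 0.7 -0.4 0.04 0 0;0 0.9 -0.4 0.06 0 0;0 1.1 -0.5 0.07 0 0;0 1.3 -0.5 0.09 0 0;0 1.5 -0.6 0.10 0 0;0 1.7 -0.6 0.12 0 0;0 1.9 -0.7 0.13 0 0;0 2.0 -0.7 0.14 0 0;0 2.2 -0.7 0.16 0 0;0 2.4 -0.7 0.17 0 0
```

```bash
python3 -m handwheel '0 0.2 -0.1 0.01 0 0;0 0.4 -0.2 0.03 0 0;0 0.6 -0.3 0.04 0 0;0 0.8 -0.4 0.06 0 0;0 1 -0.4 0.07 0 0;0 1.2 -0.5 0.09 0 0;0 1.4 -0.5 0.1 0 0;0 1.6 -0.6 0.12 0 0;0 1.8 -0.6 0.13 0 0;0 2 -0.7 0.14 0 0;0 2.2 -0.7 0.16 0 0;0 2.4 -0.7 0.17 0 0'
python3 -c "
from h import *
lid()
seq(*[pose(f,170,1) for f in np.linspace(66,74,12)])
print(get_obs()['joints'])"
```

```text
time: 15.95
position: [537.8, 94.9, 185.6]
tool_rot: [[-1.0, 0.001, 0.001], [-0.0, 0.426, -0.905], [-0.001, -0.905, -0.426]]
ft_force: [0.4, 1.3, -1.7]
finger_gap: 85.4
grasp_force: 1.1
615 [612. 155. 180.] tilt 60.9; 630 [633. 158. 174.] tilt 63.0; 645 [644. 155. 180.] tilt 60.9; 16.0
0 0.3 -0.3 0.02 0 0;0 0.4 -0.4 0.03 0 0;0 0.6 -0.4 0.05 0 0;0 0.8 -0.5 0.06 0 0;0 1.0 -0.5 0.07 0 0;0 1.1 -0.5 0.08 0 0;0 1.3 -0.6 0.10 0 0;0 1.5 -0.6 0.11 0 0;0 1.7 -0.6 0.12 0 0;0 1.8 -0.7 0.14 0 0;0 2.0 -0.7 0.15 0 0;0 2.2 -0.7 0.16 0 0
[ 29.90071482  30.61683436  93.26687242 -52.39164855  97.84152156
 -46.60745175]
```

```bash
python3 -m handwheel '0 0.2 -0.1 0.02 0 0;0 0.4 -0.2 0.03 0 0;0 0.6 -0.3 0.05 0 0;0 0.8 -0.4 0.06 0 0;0 1 -0.4 0.07 0 0;0 1.1 -0.5 0.08 0 0;0 1.3 -0.6 0.1 0 0;0 1.5 -0.6 0.11 0 0;0 1.7 -0.6 0.12 0 0;0 1.8 -0.7 0.14 0 0;0 2 -0.7 0.15 0 0;0 2.2 -0.7 0.16 0 0'
python3 -c "
from h import *
lid()
seq(*[pose(f,171,1,A=min(f,78)) for f in np.linspace(75,82,12)])
print(get_obs()['joints'])"
```

```text
time: 17.2
position: [537.8, 110.6, 168.8]
tool_rot: [[-1.0, 0.001, 0.0], [-0.0, 0.276, -0.961], [-0.001, -0.961, -0.276]]
ft_force: [-0.0, 2.2, -1.3]
finger_gap: 85.8
grasp_force: 1.2
615 [615. 165. 155.] tilt 69.2; 630 [628. 166. 153.] tilt 70.1; 645 [648. 169. 146.] tilt 72.5; 17.25
0 0.2 -0.2 0.02 0 0;0 0.4 -0.3 0.03 0 0;0 0.5 -0.3 0.04 0 0;0 0.7 -0.3 0.05 0 0;0 0.8 -0.4 0.06 0 0;0 1.0 -0.4 0.07 0 0;0 1.2 -0.4 0.07 0 0;0 1.4 -0.4 0.07 0 0;0 1.6 -0.4 0.07 0 0;0 1.8 -0.3 0.07 0 0;0 2.0 -0.3 0.07 0 0;0 2.1 -0.3 0.07 0 0
[ 32.3775981   38.18426334  90.08419635 -56.61315604 103.44673474
 -42.99248795]
```

```bash
python3 -m handwheel '0 0.2 -0.1 0.01 0 0;0 0.4 -0.2 0.02 0 0;0 0.5 -0.2 0.03 0 0;0 0.7 -0.3 0.04 0 0;0 0.8 -0.3 0.05 0 0;0 1 -0.4 0.06 0 0;0 1.2 -0.4 0.07 0 0;0 1.4 -0.4 0.07 0 0;0 1.6 -0.4 0.07 0 0;0 1.8 -0.4 0.07 0 0;0 2 -0.3 0.07 0 0;0 2.1 -0.3 0.07 0 0'
python3 -c "
from h import *
lid()
seq(*[pose(f,171,1,A=78) for f in (82,84,86,88,90,92)])
print(get_obs()['joints'])"
```

```text
time: 18.45
position: [537.8, 119.0, 149.4]
tool_rot: [[-1.0, 0.001, 0.0], [0.0, 0.209, -0.978], [-0.001, -0.978, -0.209]]
ft_force: [0.2, -0.3, -2.6]
finger_gap: 85.2
grasp_force: 1.3
615 [617. 173. 129.] tilt 77.9; 630 [635. 173. 132.] tilt 76.9; 645 [643. 172. 124.] tilt 79.2; 18.5
0 0.1 -0.0 0.00 0 0;0 0.7 0.1 0.00 0 0;0 1.3 0.1 0.00 0 0;0 1.9 0.2 0.00 0 0;0 2.5 0.3 0.00 0 0;0 3.0 0.5 0.00 0 0
[ 33.34413077  42.65703449  88.18599346 -58.03750788 105.63423876
 -40.97905323]
```

```bash
python3 -m handwheel '0 0.1 0 0 0 0;0 0.3 0 0 0 0;0 0.4 0.1 0 0 0;0 0.6 0.1 0 0 0;0 0.7 0.1 0 0 0;0 0.9 0.1 0 0 0;0 1 0.1 0 0 0;0 1.2 0.1 0 0 0;0 1.3 0.1 0 0 0;0 1.4 0.1 0 0 0;0 1.5 0.2 0 0 0;0 1.6 0.2 0 0 0'
python3 -c "
from h import *
lid()
seq(*[pose(f,171,1,A=78) for f in (86,88,90,92)])"
```

```text
time: 19.7
position: [537.7, 120.6, 133.4]
tool_rot: [[-1.0, 0.001, 0.0], [0.0, 0.21, -0.978], [-0.001, -0.978, -0.21]]
ft_force: [-0.0, 1.0, -2.6]
finger_gap: 85.6
grasp_force: 1.4
615 [612. 176. 111.] tilt 83.4; 630 [626. 176. 110.] tilt 83.6; 645 [642. 176. 112.] tilt 83.0; 19.75
0 -0.3 -0.1 0.00 0 0;0 0.3 0.0 0.00 0 0;0 0.9 0.1 0.00 0 0;0 1.4 0.3 0.00 0 0
```

```bash
python3 -m handwheel '0 0.1 0 0 0 0;0 0.2 0 0 0 0;0 0.25 0 0 0 0;0 0.3 0 0 0 0;0 0.35 0 0 0 0;0 0.4 0 0 0 0;0 0.45 0.05 0 0 0;0 0.5 0.05 0 0 0;0 0.55 0.05 0 0 0;0 0.6 0.1 0 0 0;0 0.65 0.1 0 0 0;0 0.7 0.1 0 0 0'
python3 -c "
from h import *
lid()"
python3 -m handwheel '0 0.05 0 0 0 0;0 0.1 0 0 0 0;0 0.15 0 0 0 0;0 0.2 0 0 0 0;0 0.25 0 0 0 0;0 0.3 0 0 0 0;0 0.35 0 0 0 0;0 0.4 0 0 0 0'
python3 -c "
from h import *
lid()"
```

```text
time: 20.95
position: [537.8, 120.9, 126.4]
tool_rot: [[-1.0, 0.001, 0.0], [0.0, 0.209, -0.978], [-0.001, -0.978, -0.209]]
ft_force: [0.2, 0.8, -2.9]
finger_gap: 85.2
grasp_force: 1.4
615 [613. 173. 109.] tilt 84.0; 630 [632. 175. 109.] tilt 84.1; 645 [645. 173. 111.] tilt 83.3; 21.0
time: 21.8
position: [537.8, 121.5, 122.5]
tool_rot: [[-1.0, 0.001, -0.0], [0.0, 0.209, -0.978], [-0.001, -0.978, -0.209]]
ft_force: [-0.9, -0.9, -2.1]
finger_gap: 85.3
grasp_force: 1.2
615 [612.  95. 109.] tilt 79.7; 630 [633. 157. 108.] tilt 83.7; 645 [646. 161. 110.] tilt 83.1; 21.85
```

```bash
python3 -m handwheel '0 0.05 0 0 0 0;0 0.1 0 0 0 0;0 0.15 0 0 0 0;0 0.2 0 0 0 0;0 0.25 0 0 0 0;0 0.3 0 0 0 0;0 0.35 0 0 0 0;0 0.4 0 0 0 0'
cat >> h.py <<'E'
def flat():
    c=camera_info("scene");K,R,t=map(np.asarray,(c["K"],c["R"],c["t"]))
    _,d=capture("scene");v,u=np.nonzero(d);P=(np.linalg.inv(K)@np.vstack([u,v,np.ones_like(u)])*d[v,u]-t[:,None]).T@R
    P=P[(P[:,0]>600)&(P[:,0]<650)&(P[:,2]>85)&(P[:,2]<160)]
    for y in(10,40,80,120,150,165): print(y,np.round(np.median(P[abs(P[:,1]-y)<8,2]),1),end=" ")
    o=get_obs();print(o["time"],o["grasp_force"],o["position"])
E
python3 -c "
from h import *
flat()"
```

```text
time: 22.65
position: [537.8, 122.5, 118.6]
tool_rot: [[-1.0, 0.001, -0.0], [0.0, 0.209, -0.978], [-0.001, -0.978, -0.209]]
ft_force: [-0.9, -0.7, -0.1]
finger_gap: 85.5
grasp_force: 0.0
10 103.0 40 102.8 80 102.8 120 102.5 150 102.6 165 102.0 22.7 0.0 [537.74188516 122.4218745  118.49876839]
```

```bash
python3 -m handwheel '0 0.1 0 0 0 0;0 0.2 0 0 0 0;0 0.3 0 0 0 0;0 0.4 0 0 0 0;0 0.4 -1 0 0 0;0 0.4 -2.5 0 0 0;0 0.4 -4.5 0 0 0;0 0.4 -7 0 0 0;0 0.4 -10 0 0 0;0 -2 -12 0 0 0;0 -5 -13 0 0 0;0 -5 -13 0 0 0'
python3 - <<'E'
from h import *
import cv2
flat()
p,d=capture("scene")
cv2.imwrite("pics/c5.png",cv2.resize(p[90:290,250:500],None,fx=2.5,fy=2.5)[:,:,::-1])
E
```

```text
time: 23.9
position: [539.4, 242.9, 200.2]
tool_rot: [[-1.0, 0.01, 0.004], [-0.002, 0.214, -0.977], [-0.01, -0.977, -0.214]]
ft_force: [1.9, 1.1, -0.5]
finger_gap: 85.4
grasp_force: 0.0
10 103.2 40 102.3 80 102.2 120 102.8 150 102.5 165 102.3 23.95 0.0 [538.80160164 241.84037658 197.70539483]
```

View pics/c5.png

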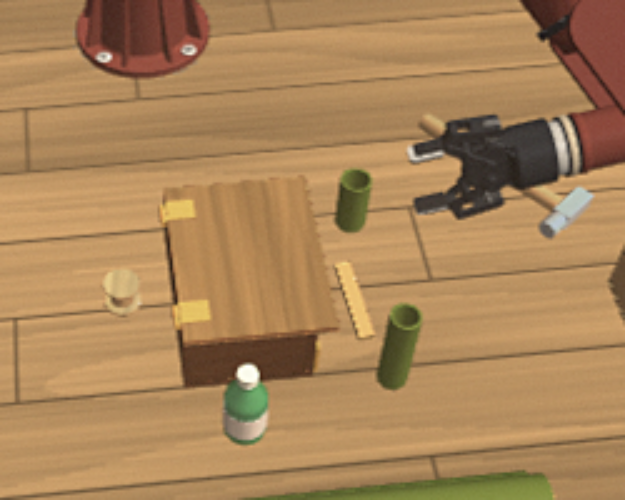

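The lid lies flat on the case (crop pixels 165–335 × 180–340). The hand is clear at about (470,170), and the offcuts, strip, glue and spool are where they started.

```bash
python3 -c "
from plant import *
print(job_done())"
```

```text
the job is handed in; nothing more can be done
None
```

The flute case is closed and handed in at about 24 s: I caught the falling lid on one finger at about 35° past upright, lowered it slowly until it lay flat on the rim, and withdrew the hand clear; the judge's result was not shown.

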